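# Stand the fallen desk microphone up and key it

### The arm

A 6-joint arm with a two-finger parallel gripper is mounted at the origin on the work surface. World frame = base frame: x ahead of the robot, y to its left, z up, the work surface at z = 0. Lengths are in m, angles in rad, forces in N, time in s.
With the tool pointing down it reaches from about 0.35 to 0.775 m from the base axis. Payload 7.3 kg.
Tool frame: the origin (TCP) lies at the very end of the fingers, on their centre line; the grasp point (between the pads) lies 19 mm behind it (robot.hold_point_z is the distance from the TCP to the grasp point, in m); z points along the fingers, y is the direction in which the jaws open and shut (so a half turn about z gives the same grasp; the last joint's range is limited). The gripper opens to 92 mm and grips with 3 to 60 N. Pads are 19 mm wide; open, the fingers measure 130 mm over their backs; the gripper's body (75 mm by 190 mm) begins 47 mm behind the grasp point.
Start: joints at [-1.449, 0.342, 1.524, -0, 1.275, -0.146], TCP at [0.139, -0.506, 0.227] pointing down, gripper open.
Joint ranges: [-2.53, 2.53], [-0.77, 2.02], [0.04, 2.7], [-1, 4.14], [0.28, 2.66], [-3.11, 3.11]. Speed limits (rad/s): [2.57, 2.57, 3.14, 3.14, 3.14, 3.14].

### API

Orientations are given as [roll, pitch, yaw] about the fixed x, y, z axes, in that order (R = Rz(yaw) Ry(pitch) Rx(roll)).
In Python, from cell import monitor, viewer, robot gives the robot as it stands.
- The arm moves only by the tool move_arm, never from a script. Its argument "deltas" is a list of rows, each an object of numbers: "x", "y", "z": the shift along the tool's x, y, z in m; "wx", "wy", "wz": the turn, a rotation vector about the tool's x, y, z in degrees; "hand": the opening, from 0 (shut) to 1 (fully open). In form: [{"x": .., "y": .., "z": .., "wx": .., "wy": .., "wz": .., "hand": ..}, ...]. A call has 1 to 8 rows; each row is the pose to reach, as a shift and turn from the pose commanded when the call began, along the tool's axes at that moment; what a row does not reach only later rows make up. A row lasts 1/8 s, in which the tool goes at most 62.5 mm and 10.7 degrees, less where a joint would pass 70% of its speed; a pose out of reach is approached as far as the arm can. A call with a gripper value outside its range is refused whole. The fingers move at their own pace and stop on an object; "grip_force" is the grip in N (left out, the last holds). Time passes only in rows, so rows that repeat a pose let the fingers close. It gives the time, the measured TCP pose, the force and the opening at its end, in the units of the state.
- monitor.observe(): the state, without advancing time (a new reading comes with each control period).
- viewer.read_camera(name): name is "side" or "top" or "wrist"; returns the picture (384x512x3 uint8, red, green, blue); there is no depth.
- viewer.camera_params(name): a dict with "camera_matrix" (3x3 intrinsics, pixels), "k1" (the pictures are not rectified: a ray, as slopes to the right and down, at radius r is drawn at 1 + k1 r^2 times it, then the intrinsics apply), "R" (3x3) and "t" (3): a world point X has camera coordinates R X + t. Camera axes: x right, y down, z forward; pixel columns grow to the right and rows downward; lengths in m; the calibration is good to about 2 mm. A picture is of the moment at which its call begins: read the wrist's pose just before it. camera_params takes no time and is no camera call; for the wrist camera it gives the pose at the moment of the call.
- robot.hand_in(): hands the job in, once; it reports no verdict.
The state is a dict: "time": time; "qpos": joint angles; "qvel": joint speeds; "joint_efforts": joint torques, N m; "tool_pos": TCP position; "tool_rot": TCP orientation; "contact_force": force on the tool from outside, world axes, zero at the start; "torque": the same for the moment, N m; "opening": finger opening in m.
Only numpy, scipy, OpenCV 4.12 (cv2) and the standard library are available. Lean on these libraries where they do the work, as an engineer would, in place of code of your own. Each camera call takes 0.05 s, during which the arm holds its last target. There are 200 camera calls.

### The job

The desk microphone has been knocked over on its back. Without grasping or lifting it, push it over with the fingers so that it stands on its base again where it fell, let it come to rest with its talk bar released, then press the talk bar on its base fully down with the fingertips and finish while holding it down, as if about to speak. Do not shift the other things on the desk.

Things in the scene. Friction and masses are not known exactly. Their poses are not given: they have to be found in the camera images.
- mic: Desk microphone, 0.65 kg, lying on its back. As it stands: grey base plate 125 (own x) x 95 (own y) x 30 mm (own z), origin at the centre of its underside, own z up, front at own -x, rear (heel) edge at own +x. A 12 mm neck rises at own x = +41.5 mm to the head. Fallen: the base stands on its heel face, 125 mm tall, underside upright; the neck lies level, pointing along own z, away from the robot.
- mic_heel (a point): Middle of the heel edge of the underside, own (62.5, 0, 0) mm of mic, on the mat (3 mm above the table) in both poses. The microphone stands up by a quarter turn about this edge, towards the robot (its fallen own -z direction). 1 to 3 N on the neck side of the base near its upper edge tips it; past some 25 degrees it drops onto its base by itself.
- mic_head (a point): Centre of the microphone's round head, 40 mm across, 45 mm long along own z; own (41.5, 0, 127.5) mm of mic: standing, the head spans 105 to 150 mm above the underside.
- talk_bar (a joint): Travel of the talk bar in m: 0 = released, 0.004 = fully down. Spring return: 1 N to start, 3 N fully down.
- talk_bar_top (a point): Centre of the talk bar's top face. The bar is 26 (own x) x 60 (own y) mm, on top of the base near its front edge, own (-34.5, 0, 37) mm of mic when released; it stands 7 mm proud of the plate and presses down along own -z by 4 mm. Between bar and front edge lie 15 mm of bare plate, the top strip when fallen.
- mat: Thin blue cloth-topped desk mat 400 x 620 mm, 3 mm thick, fixed to the table; origin at the centre of its underside. All the loose things lie on it.
- handheld: Bystander: handheld radio standing upright, black body 34 x 58 x 115 mm with a stubby aerial 70 mm above it; origin at the centre of its underside, z up.
- mug: Bystander: white mug, rim 76 mm across, 85 mm high; origin at the centre of its underside.
- morse_key: Bystander: Morse key on a wooden board 150 x 85 mm, 48 mm high; origin at the centre of its underside.
- jar: Bystander: small plastic jar 40 mm across, 55 mm high; origin at the centre of its underside.
- mouse: Bystander: computer mouse 105 x 60 x 30 mm; origin at the centre of its underside.
- screwdriver: Bystander: screwdriver lying on the mat; origin under its middle, its own x axis along it.
- adapter: Bystander: brass plug adapter standing on end, 22 mm across, 32 mm high; origin at the centre of its underside.

How it is judged:
By the outcome, as a careful person would: the job done as asked, in the order asked, and still so for the second after the job is handed in, while the arm keeps its last pose, push and grip.
It also fails if it takes over 42 s, if anything falls off the work surface, if the arm or the gripper's body presses on something with over 40 N, if the wrist force passes 120 N, or if a joint passes its speed limit or range.

## Working session

There is one attempt and no reset: what is moved stays moved. The work goes in short steps, Python scripts to look and compute and a tool call to move; the robot and the scene stay as the last step left them, time stands still between calls to the robot, and variables do not carry over. Pictures are saved under pics/ and viewed, about 8 in all and at most 12, crops included, and the job is handed in when it is done.

Besides the shell and the picture viewer there is one more tool, called after "Request:" by a JSON object that holds its "fn" and its "kwargs". move_arm: Moves the arm, as the interface text tells. Its arguments: {"type":"object","properties":{"deltas":{"type":"array","items":{"type":"object","properties":{"x":{"type":"number"},"y":{"type":"number"},"z":{"type":"number"},"wx":{"type":"number"},"wy":{"type":"number"},"wz":{"type":"number"},"hand":{"type":"number"}}}},"grip_force":{"type":"number"}},"required":["deltas"]}

```bash
mkdir -p pics; ls
cat > h.py <<'E'
import numpy as np, cv2
from cell import monitor, viewer, robot
def snap(n,f):
    im=viewer.read_camera(n); cv2.imwrite('pics/'+f,im[:,:,::-1]); return im
def ray(n,u,v):
    p=viewer.camera_params(n);K=np.array(p['camera_matrix']);R=np.array(p['R']);t=np.array(p['t'])
    d=np.array([(u-K[0,2])/K[0,0],(v-K[1,2])/K[1,1]]);s=d.copy()
    for _ in range(20): s=d/(1+p['k1']*(s@s))
    return -R.T@t, R.T@np.array([s[0],s[1],1])
def onz(n,u,v,z):
    c,d=ray(n,u,v); return c+d*(z-c[2])/d[2]
def two(n1,p1,n2,p2):
    c1,d1=ray(n1,*p1);c2,d2=ray(n2,*p2)
    s=np.linalg.lstsq(np.c_[d1,-d2],c2-c1,rcond=None)[0]
    a=c1+s[0]*d1;b=c2+s[1]*d2; return (a+b)/2,np.linalg.norm(a-b)
def proj(n,X):
    p=viewer.camera_params(n)
    return cv2.projectPoints(np.array(X,float).reshape(-1,1,3),cv2.Rodrigues(np.array(p['R']))[0],np.array(p['t'],float),np.array(p['camera_matrix'],float),np.array([p['k1'],0,0,0.]))[0].reshape(-1,2)
E
python3 - <<'E'
from h import *
a=snap('top','t0.png');b=snap('side','s0.png')
print(monitor.observe())
for n in('top','side'):
    p=viewer.camera_params(n);R=np.array(p['R']);print(n,-R.T@np.array(p['t']),R[2])
E
```

```text
pics
{'time': 0.1, 'qpos': array([-1.44898783e+00,  3.42661825e-01,  1.52487295e+00, -2.05904714e-05,
        1.27539275e+00, -1.46036111e-01]), 'qvel': array([ 2.01899635e-04, -2.91009884e-03, -3.45468262e-03,  1.24719738e-03,
        7.53576623e-05,  1.64412070e-03]), 'joint_efforts': array([ 3.22597538e-03, -4.32004023e+01, -2.44695157e+01,  7.19255162e-02,
        5.24943159e-02, -4.91762910e-05]), 'tool_pos': array([ 0.1388985 , -0.50594076,  0.22612684]), 'tool_rot': array([-3.14026913e+00, -1.74765104e-04,  2.67850500e-01]), 'contact_force': array([-0.52210418, -0.50271801,  0.43903373]), 'torque': array([ 0.04130667, -0.04098625,  0.04727142]), 'opening': 0.09132410177502476}
top [0.47891824 0.03299787 0.87923327] [ 0.14175616  0.01284131 -0.98981831]
side [-0.01533746  0.80280888  0.64912005] [ 0.5434905  -0.6793929  -0.49299428]
```

View pics/t0.png

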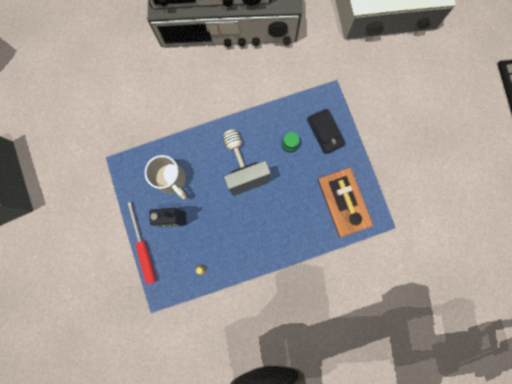

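View pics/s0.png

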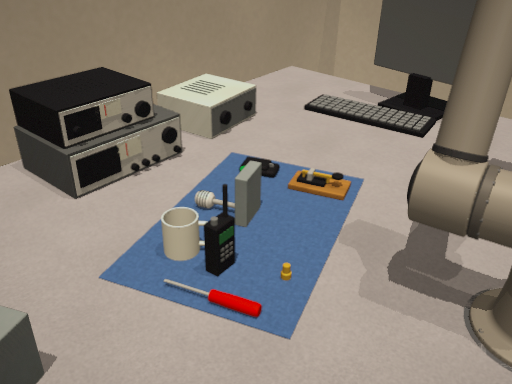

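The top view shows the mic base at about (247,178), its head at (232,138), the mug at (163,173), the handheld at (168,217) and the jar at (291,142). In the side view the base stands upright at (248,194). Next I'll zoom in on the mic.

Run:
```python
from h import *
a=cv2.imread('pics/t0.png')[115:205,130:310];b=cv2.imread('pics/s0.png')[150:260,180:290]
a=cv2.resize(a,None,fx=4.4,fy=4.4,interpolation=cv2.INTER_CUBIC)
cv2.imwrite('pics/c0.png',a)
for n,u,v,z in [('heelguess',232,178,.128),]:pass
P=lambda u,v,z:print((u,v,z),onz('top',u,v,z).round(3))
P(232,138,.044);P(163,165,.088);P(168,217,.118);P(291,140,.058);P(200,270,.035);P(326,131,.03)
```

```text
(232, 138, 0.044) [0.723 0.092 0.044]
(163, 165, 0.088) [0.654 0.244 0.088]
(168, 217, 0.118) [0.535 0.225 0.118]
(291, 140, 0.058) [ 0.71  -0.046  0.058]
(200, 270, 0.035) [0.418 0.172 0.035]
(326, 131, 0.03) [ 0.737 -0.134  0.03 ]
```

View pics/c0.png

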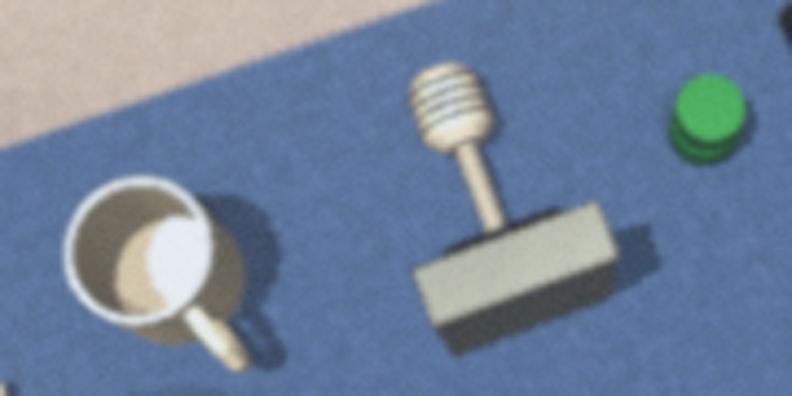

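The crop shows the fallen base's top face, with corners near (415,270), (600,205), (618,258) and (435,325). The black talk bar juts out on the neck side, the head is at (450,108), and the mug handle points towards the mic.

Run:
```python
from h import *
c=[(415,270),(600,205),(618,258),(435,325)]
Q=[onz('top',130+(x+.5)/4.4-.5,115+(y+.5)/4.4-.5,.128) for x,y in c]
for q in Q: print(q.round(4))
print([np.linalg.norm(Q[i]-Q[(i+1)%4]).round(4) for i in range(4)])
y=Q[0]-Q[1]+Q[3]-Q[2]; print('yaw dir of base y',np.degrees(np.arctan2(y[1],y[0])))
H=onz('top',130+451/4.4,115+108/4.4,.0445);print('head',H, 'mughandle',onz('top',130+245/4.4,115+368/4.4,.06))
m=(Q[2]+Q[3])/2;print('heel',m); d=H-m; print('neckdir',np.degrees(np.arctan2(d[1],d[0])),np.hypot(d[0],d[1]))
print(monitor.observe()['tool_rot'])
```

```text
[0.6169 0.1041 0.128 ]
[0.6456 0.0152 0.128 ]
[0.6196 0.0076 0.128 ]
[0.5902 0.0951 0.128 ]
[np.float64(0.0934), np.float64(0.0271), np.float64(0.0923), np.float64(0.0282)]
yaw dir of base y 108.2690438452893
head [0.71892275 0.09044038 0.0445    ] mughandle [0.57990147 0.19853016 0.06      ]
heel [0.60490802 0.05131078 0.128     ]
neckdir 18.942106990574942 0.12054246112178563
[-3.14026913e+00 -1.74765104e-04  2.67850500e-01]
```

Request:
{"fn": "move_arm", "kwargs": {"deltas": [{"x": 0.055,"y": -0.035,"z": 0,"hand": 0.6},{"x": 0.11,"y": -0.07,"z": 0,"hand": 0.6},{"x": 0.16,"y": -0.1,"z": 0,"hand": 0.6},{"x": 0.21,"y": -0.133,"z": 0,"hand": 0.6},{"x": 0.26,"y": -0.165,"z": 0,"hand": 0.6},{"x": 0.31,"y": -0.197,"z": 0,"hand": 0.6},{"x": 0.36,"y": -0.228,"z": 0,"hand": 0.6},{"x": 0.41,"y": -0.26,"z": 0,"wz": -3.2,"hand": 0.6}]}}

```text
schema error: expected keys x, y, z, wx, wy, wz, hand
```

Request:
{"fn": "move_arm", "kwargs": {"deltas": [{"x": 0.055,"y": -0.035,"z": 0,"wx": 0,"wy": 0,"wz": 0,"hand": 0.6},{"x": 0.11,"y": -0.07,"z": 0,"wx": 0,"wy": 0,"wz": 0,"hand": 0.6},{"x": 0.16,"y": -0.1,"z": 0,"wx": 0,"wy": 0,"wz": 0,"hand": 0.6},{"x": 0.21,"y": -0.133,"z": 0,"wx": 0,"wy": 0,"wz": 0,"hand": 0.6},{"x": 0.26,"y": -0.165,"z": 0,"wx": 0,"wy": 0,"wz": 0,"hand": 0.6},{"x": 0.31,"y": -0.197,"z": 0,"wx": 0,"wy": 0,"wz": 0,"hand": 0.6},{"x": 0.36,"y": -0.228,"z": 0,"wx": 0,"wy": 0,"wz": -1.5,"hand": 0.6},{"x": 0.41,"y": -0.26,"z": 0,"wx": 0,"wy": 0,"wz": -3.2,"hand": 0.6}]}}

```text
time: 1.1
tool_pos: [0.4665, -0.1454, 0.2266]
tool_rot: [3.142, 0.0, 0.325]
contact_force: [1.0, -1.1, 0.2]
opening: 0.055
```

Request:
{"fn": "move_arm", "kwargs": {"deltas": [{"x": 0.05,"y": -0.028,"z": 0,"wx": 0,"wy": 0,"wz": 0,"hand": 0.6},{"x": 0.1,"y": -0.056,"z": 0,"wx": 0,"wy": 0,"wz": 0,"hand": 0.6},{"x": 0.15,"y": -0.084,"z": 0,"wx": 0,"wy": 0,"wz": 0,"hand": 0.6},{"x": 0.2,"y": -0.112,"z": 0,"wx": 0,"wy": 0,"wz": 0,"hand": 0.6},{"x": 0.254,"y": -0.142,"z": 0,"wx": 0,"wy": 0,"wz": 0,"hand": 0.6},{"x": 0.254,"y": -0.142,"z": 0,"wx": 0,"wy": 0,"wz": 0,"hand": 0.6},{"x": 0.254,"y": -0.142,"z": 0,"wx": 0,"wy": 0,"wz": 0,"hand": 0.6}]}}

```text
time: 1.98
tool_pos: [0.6606, 0.0681, 0.2258]
tool_rot: [-3.142, 0.002, 0.324]
contact_force: [-0.0, -0.3, -0.3]
opening: 0.0547
```

Run:
```python
from h import *
s=monitor.observe();print(s['tool_pos'],s['tool_rot'],s['contact_force'])
p=viewer.camera_params('wrist');R=np.array(p['R']);print(-R.T@np.array(p['t']),R[2],R[0])
im=snap('wrist','w0.png')
n=np.array([.948,.317,0]);y=np.array([-.317,.948,0]);m=np.array([.605,.0513,.128])
for a in (0,.03):
  for b in(-.0475,.0475): print(proj('wrist',m+a*n+b*y))
```

```text
[0.66062239 0.06813151 0.22578474] [-3.14151271e+00  2.04293580e-03  3.24078393e-01] [-0.03810994 -0.28889137 -0.26190971]
[0.736329   0.09265802 0.38255795] [-0.27610822 -0.09236778 -0.95667782] [ 3.18839773e-01 -9.47808493e-01 -5.09387533e-04]
[[297.45481393 245.37479538]]
[[206.97565592 245.2750872 ]]
[[298.89466097 218.93821544]]
[[205.38680272 218.8478917 ]]
```

View pics/w0.png

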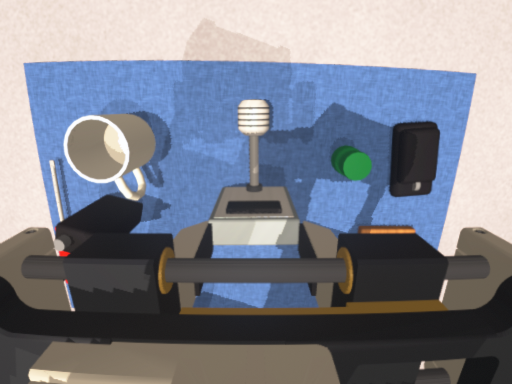

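The wrist view shows the mic square to the tool. The neck is at column 254 and the top strip spans columns 211–299, with its neck-side edge at row 218, where I predicted it. I'll lower the hand behind the strip and stop short of contact.

Request:
{"fn": "move_arm", "kwargs": {"deltas": [{"x": 0,"y": 0,"z": 0.04,"wx": 0,"wy": 0,"wz": 0,"hand": 0.6},{"x": 0,"y": 0,"z": 0.08,"wx": 0,"wy": 0,"wz": 0,"hand": 0.6},{"x": 0,"y": 0,"z": 0.105,"wx": 0,"wy": 0,"wz": 0,"hand": 0.6},{"x": -0.005,"y": 0,"z": 0.105,"wx": 0,"wy": 0,"wz": 0,"hand": 0.6},{"x": -0.01,"y": 0,"z": 0.105,"wx": 0,"wy": 0,"wz": 0,"hand": 0.6},{"x": -0.014,"y": 0,"z": 0.105,"wx": 0,"wy": 0,"wz": 0,"hand": 0.6}]}}

```text
time: 2.78
tool_pos: [0.6483, 0.0634, 0.1237]
tool_rot: [3.14, -0.003, 0.323]
contact_force: [-0.4, 0.9, 0.1]
opening: 0.055
```

Run:
```python
from h import *
a=snap('top','t1.png')[115:215,180:300];b=snap('side','s1.png')[130:240,180:300]
f=lambda i:cv2.resize(i[:100],(480,400),interpolation=cv2.INTER_CUBIC)
cv2.imwrite('pics/c1.png',np.vstack([cv2.resize(x,(640,300)) for x in (a[20:76],b[:56])])[:,:,::-1]) if 0 else cv2.imwrite('pics/c1.png',np.hstack([cv2.resize(x,(400,380),interpolation=cv2.INTER_CUBIC) for x in(a,b)])[:,:,::-1])
```

```text
(no output)
```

View pics/c1.png

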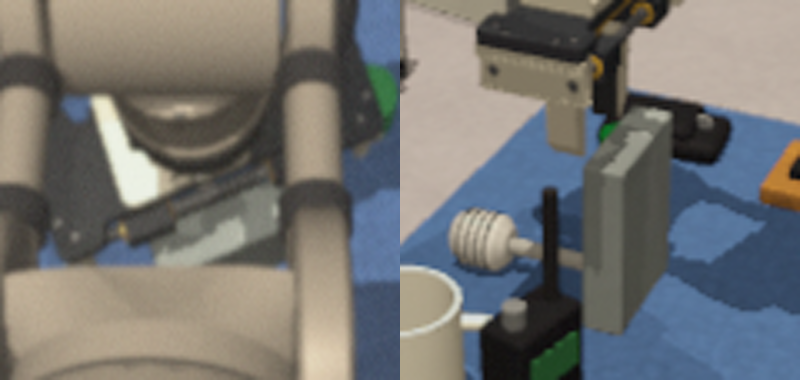

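The side view shows the fingertip level with the upper strip, a few mm behind the base and not touching it. I'll start the push slowly.

Request:
{"fn": "move_arm", "kwargs": {"deltas": [{"x": 0,"y": 0,"z": 0.001,"wx": 0,"wy": 0,"wz": 0,"hand": 0.6},{"x": -0.003,"y": 0,"z": 0.001,"wx": 0,"wy": 0,"wz": 0,"hand": 0.6},{"x": -0.006,"y": 0,"z": 0.001,"wx": 0,"wy": 0,"wz": 0,"hand": 0.6},{"x": -0.009,"y": 0,"z": 0.001,"wx": 0,"wy": 0,"wz": 0,"hand": 0.6},{"x": -0.012,"y": 0,"z": 0.001,"wx": 0,"wy": 0,"wz": 0,"hand": 0.6},{"x": -0.015,"y": 0,"z": 0.001,"wx": 0,"wy": 0,"wz": 0,"hand": 0.6}]}}

```text
time: 3.62
tool_pos: [0.6335, 0.059, 0.1208]
tool_rot: [3.141, -0.0, 0.324]
contact_force: [1.1, 0.2, 1.0]
opening: 0.055
```

Run:
```python
from h import *
s=monitor.observe();print(s['tool_pos'],s['contact_force'],s['torque'])
b=snap('side','s2.png')[130:240,180:300]
cv2.imwrite('pics/c2.png',cv2.resize(b,(480,440),interpolation=cv2.INTER_CUBIC)[:,:,::-1])
```

```text
[0.63352141 0.05901637 0.1207549 ] [1.12641825 0.2272128  1.00436102] [ 0.03653935 -0.08003561  0.0290013 ]
```

View pics/c2.png

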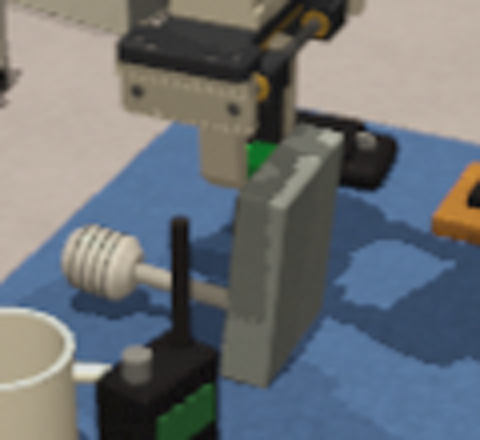

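The base is tipping about its heel and the head is lifting. The base stays square to the fingers and the force is about 1 N, so I'll keep pushing.

Request:
{"fn": "move_arm", "kwargs": {"deltas": [{"x": -0.004,"y": 0,"z": 0,"wx": 0,"wy": 0,"wz": 0,"hand": 0.6},{"x": -0.008,"y": 0,"z": 0,"wx": 0,"wy": 0,"wz": 0,"hand": 0.6},{"x": -0.012,"y": 0,"z": 0,"wx": 0,"wy": 0,"wz": 0,"hand": 0.6},{"x": -0.016,"y": 0,"z": 0,"wx": 0,"wy": 0,"wz": 0,"hand": 0.6},{"x": -0.02,"y": 0,"z": 0,"wx": 0,"wy": 0,"wz": 0,"hand": 0.6},{"x": -0.024,"y": 0,"z": 0,"wx": 0,"wy": 0,"wz": 0,"hand": 0.6},{"x": -0.028,"y": 0,"z": 0,"wx": 0,"wy": 0,"wz": 0,"hand": 0.6},{"x": -0.032,"y": 0,"z": 0,"wx": 0,"wy": 0,"wz": 0,"hand": 0.6}]}}

```text
time: 4.68
tool_pos: [0.6031, 0.0488, 0.1207]
tool_rot: [3.142, 0.0, 0.324]
contact_force: [-0.6, 0.0, -0.2]
opening: 0.0552
```

Request:
{"fn": "move_arm", "kwargs": {"deltas": [{"x": -0.003,"y": 0,"z": 0,"wx": 0,"wy": 0,"wz": 0,"hand": 0.6},{"x": -0.006,"y": 0,"z": 0,"wx": 0,"wy": 0,"wz": 0,"hand": 0.6},{"x": -0.009,"y": 0,"z": 0,"wx": 0,"wy": 0,"wz": 0,"hand": 0.6},{"x": -0.012,"y": 0,"z": 0,"wx": 0,"wy": 0,"wz": 0,"hand": 0.6},{"x": -0.015,"y": 0,"z": 0,"wx": 0,"wy": 0,"wz": 0,"hand": 0.6}]}}

```text
time: 5.3
tool_pos: [0.589, 0.0441, 0.1207]
tool_rot: [3.142, -0.0, 0.324]
contact_force: [0.2, -0.3, 0.0]
opening: 0.055
```

Run:
```python
from h import *
s=monitor.observe();print(s['tool_pos'],s['contact_force'],s['torque'])
b=snap('side','s3.png')[130:240,180:300]
cv2.imwrite('pics/c3.png',cv2.resize(b,(480,440),interpolation=cv2.INTER_CUBIC)[:,:,::-1])
```

```text
[0.58895928 0.04411017 0.12069508] [ 0.24693364 -0.25549464  0.045173  ] [-0.02226997 -0.01138058 -0.00625416]
```

View pics/c3.png

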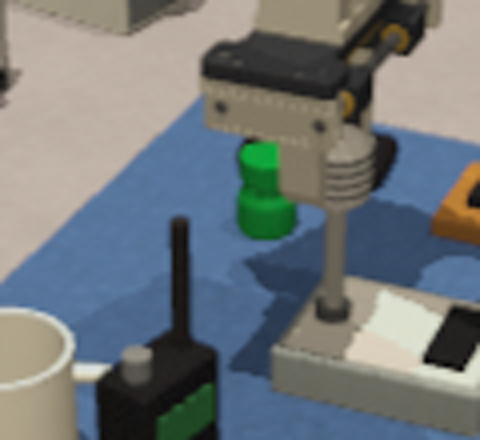

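The mic is standing on its base with the head between the open fingers, and the measured force is about zero. I'll lift straight up clear of the head, then close the fingers and move towards the bar.

Request:
{"fn": "move_arm", "kwargs": {"deltas": [{"x": 0,"y": 0,"z": -0.015,"wx": 0,"wy": 0,"wz": 0,"hand": 0.6},{"x": 0,"y": 0,"z": -0.035,"wx": 0,"wy": 0,"wz": 0,"hand": 0.6},{"x": 0,"y": 0,"z": -0.06,"wx": 0,"wy": 0,"wz": 0,"hand": 0.6},{"x": 0,"y": 0,"z": -0.09,"wx": 0,"wy": 0,"wz": 0,"hand": 0.6},{"x": -0.03,"y": 0,"z": -0.09,"wx": 0,"wy": 0,"wz": 0,"hand": 0.4},{"x": -0.06,"y": 0,"z": -0.09,"wx": 0,"wy": 0,"wz": 0,"hand": 0.2},{"x": -0.08,"y": 0,"z": -0.09,"wx": 0,"wy": 0,"wz": 0,"hand": 0},{"x": -0.08,"y": 0,"z": -0.09,"wx": 0,"wy": 0,"wz": 0,"hand": 0}]}}

```text
time: 6.35
tool_pos: [0.513, 0.0185, 0.2121]
tool_rot: [3.141, -0.002, 0.323]
contact_force: [0.8, 0.1, -0.7]
opening: 0.0197
```

Run:
```python
from h import *
s=monitor.observe();print(s['tool_pos'],s['tool_rot'],s['contact_force'],s['opening'])
im=snap('wrist','w4.png');b=snap('side','s4.png')
n=np.array([.948,.317,0]);y=np.array([-.317,.948,0]);m=np.array([.605,.0513,.003])
print('bar centre pred', proj('wrist',m-.097*n+[0,0,.037]),proj('side',m-.097*n+[0,0,.037]))
print('front top corners pred',[proj('side',m-.125*n+s*.0475*y+[0,0,.03]).round(1) for s in(-1,1)])
cv2.imwrite('pics/c4.png',np.hstack([cv2.resize(im[80:],(410,304)),cv2.resize(b[140:280,170:350],(390,304),interpolation=cv2.INTER_CUBIC)])[:,:,::-1])
```

```text
[0.51297583 0.01848772 0.2121014 ] [ 3.14079781e+00 -1.51174603e-03  3.23021141e-01] [ 0.79933528  0.0738674  -0.6705961 ] 0.01965595058867832
bar centre pred [[252.73723207 176.03911617]] [[292.64423253 212.60329304]]
front top corners pred [array([[310. , 207.5]]), array([[298.1, 228.9]])]
```

View pics/c4.png

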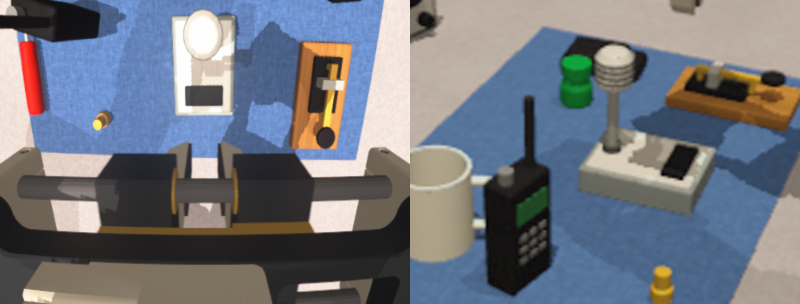

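The mic is upright with the bar released. The bar is at wrist pixel (255,175), against a prediction of (253,176), and at side pixel (295,214), against (293,213), so the mic stands where it fell. I'll go down to just above the bar.

Request:
{"fn": "move_arm", "kwargs": {"deltas": [{"x": -0.002,"y": 0.001,"z": 0.03,"wx": 0,"wy": 0,"wz": 0,"hand": 0},{"x": -0.002,"y": 0.001,"z": 0.07,"wx": 0,"wy": 0,"wz": 0,"hand": 0},{"x": -0.002,"y": 0.001,"z": 0.11,"wx": 0,"wy": 0,"wz": 0,"hand": 0},{"x": -0.002,"y": 0.001,"z": 0.14,"wx": 0,"wy": 0,"wz": 0,"hand": 0},{"x": -0.002,"y": 0.001,"z": 0.16,"wx": 0,"wy": 0,"wz": 0,"hand": 0},{"x": -0.002,"y": 0.001,"z": 0.164,"wx": 0,"wy": 0,"wz": 0,"hand": 0},{"x": -0.002,"y": 0.001,"z": 0.164,"wx": 0,"wy": 0,"wz": 0,"hand": 0},{"x": -0.002,"y": 0.001,"z": 0.164,"wx": 0,"wy": 0,"wz": 0,"hand": 0}]}}

```text
time: 7.45
tool_pos: [0.5126, 0.0171, 0.0476]
tool_rot: [3.141, -0.002, 0.324]
contact_force: [0.2, -0.9, 0.2]
opening: 0.0008
```

Request:
{"fn": "move_arm", "kwargs": {"deltas": [{"x": 0,"y": 0,"z": 0.002,"wx": 0,"wy": 0,"wz": 0,"hand": 0},{"x": 0,"y": 0,"z": 0.004,"wx": 0,"wy": 0,"wz": 0,"hand": 0},{"x": 0,"y": 0,"z": 0.006,"wx": 0,"wy": 0,"wz": 0,"hand": 0},{"x": 0,"y": 0,"z": 0.008,"wx": 0,"wy": 0,"wz": 0,"hand": 0},{"x": 0,"y": 0,"z": 0.008,"wx": 0,"wy": 0,"wz": 0,"hand": 0},{"x": 0,"y": 0,"z": 0.008,"wx": 0,"wy": 0,"wz": 0,"hand": 0}]}}

```text
time: 8.2
tool_pos: [0.5117, 0.0171, 0.0388]
tool_rot: [3.141, 0.0, 0.324]
contact_force: [-0.6, 0.5, 2.2]
opening: 0.0002
```

Contact began near z = 0.039. I'll keep pressing to the stop with small margins.

Request:
{"fn": "move_arm", "kwargs": {"deltas": [{"x": 0,"y": 0,"z": 0.001,"wx": 0,"wy": 0,"wz": 0,"hand": 0},{"x": 0,"y": 0,"z": 0.002,"wx": 0,"wy": 0,"wz": 0,"hand": 0},{"x": 0,"y": 0,"z": 0.003,"wx": 0,"wy": 0,"wz": 0,"hand": 0},{"x": 0,"y": 0,"z": 0.003,"wx": 0,"wy": 0,"wz": 0,"hand": 0},{"x": 0,"y": 0,"z": 0.003,"wx": 0,"wy": 0,"wz": 0,"hand": 0}]}}

```text
time: 8.82
tool_pos: [0.5118, 0.0171, 0.0362]
tool_rot: [3.141, -0.0, 0.324]
contact_force: [-2.6, 0.4, 6.9]
opening: 0.0006
```

Request:
{"fn": "move_arm", "kwargs": {"deltas": [{"x": 0,"y": 0,"z": 0.001,"wx": 0,"wy": 0,"wz": 0,"hand": 0},{"x": 0,"y": 0,"z": 0.001,"wx": 0,"wy": 0,"wz": 0,"hand": 0},{"x": 0,"y": 0,"z": 0.001,"wx": 0,"wy": 0,"wz": 0,"hand": 0},{"x": 0,"y": 0,"z": 0.001,"wx": 0,"wy": 0,"wz": 0,"hand": 0}]}}

```text
time: 9.32
tool_pos: [0.5118, 0.0171, 0.036]
tool_rot: [3.141, -0.001, 0.324]
contact_force: [-5.0, 0.6, 14.8]
opening: -0.0001
```

Run:
```python
from h import *
for i in range(3):
    b=snap('side','s5.png'); s=monitor.observe();print(s['tool_pos'],s['contact_force'],s['torque'])
w=snap('wrist','w5.png')
cv2.imwrite('pics/c5.png',np.hstack([b[130:290,150:350].repeat(2,0).repeat(2,1),w[32:352,56:456]])[:,:,::-1])
```

```text
[0.51181232 0.01710493 0.03597621] [-4.36058987  0.19336976 14.9297227 ] [-0.01514476  0.79274327  0.01796429]
[0.51179751 0.01708833 0.03596017] [-4.330722   -0.30067201 14.20629545] [0.04055488 0.78094642 0.02395205]
[0.51181439 0.01708623 0.03594409] [-5.29658016  0.2329458  13.8821285 ] [-0.01150946  0.82265596 -0.03351041]
```

View pics/c5.png

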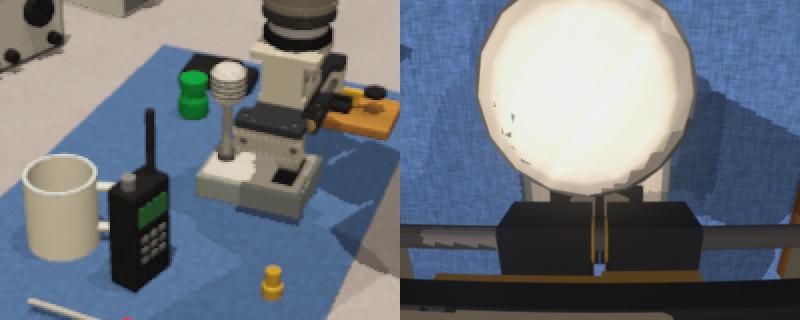

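The side view shows the fingertips pressing the bar, with the mic upright, the head clear of the gripper and the neighbours where they were. Over the last 1 mm of command the tip moved only 0.2 mm while the force doubled, so the bar is on its stop at z = 0.036.

```bash
python3 -c "
from h import *
print(robot.hand_in())"
```

```text
the job is handed in; nothing more can be done
None
```

I tipped the microphone upright by pushing the top strip with the open fingers, then pressed the talk bar down. I handed in while holding it there, at about 9.5 s.

- **Standing it up:** Nothing was grasped or lifted. The mic dropped onto its base by itself, with the head passing between the fingers. The camera check put the bar within 2 px of where it should be if the mic stood up about its heel where it fell. The bar was released at that point.
- **Pressing the bar:** The fingertips stopped at z = 0.036 m, the height for a bar fully down. Another 1 mm of command moved them only 0.2 mm while the force rose from 7 to about 14 N, so the bar is against its stop. About 5 N of sideways force remained on the fingers, with no visible slip.
- **Other things on the desk:** In the last side view, the objects near the mic looked where they had been. I checked this by eye only, and did not measure it.

No check failed.

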